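# Fit the cover plate over the studs of a sloping injector clamp stand

### The arm

A 7-joint arm with a two-finger parallel gripper is mounted at the origin on the work surface. World frame = base frame: x ahead of the robot, y to its left, z up, the work surface at z = 0. Lengths are in m, angles in rad, forces in N, time in s.
With the tool pointing down it reaches from about 0.4 to 0.9 m from the base axis. Payload 5.5 kg.
Tool frame: the origin (TCP) lies midway between the tips of the shut fingers; the grasp point (between the pads) lies 19 mm behind it (manip.grip_depth is the distance from the TCP to the grasp point, in m); z points along the fingers, x is the direction in which the jaws open and shut, and the axes are right-handed (so a half turn about z gives the same grasp; the last joint's range is limited). The gripper opens to 92 mm and grips with 3 to 60 N. Pads are 19 mm wide; open, the fingers measure 130 mm over their backs; the gripper's body (75 mm by 190 mm) begins 47 mm behind the grasp point.
Start: joints at [1.427, 0.501, -0.427, 1.55, 0.221, 1.138, -0.21], TCP at [0.257, -0.597, 0.227] pointing down, gripper open.
Joint ranges: [-2.88, 2.88], [-0.31, 2.03], [-1.54, 1.56], [0.2, 2.42], [-1.41, 4.55], [0.19, 2.02], [-2.57, 2.57]. Speed limits (rad/s): [2.57, 2.57, 3.14, 3.14, 3.14, 3.14, 3.14].

### API

Orientations are given as a unit quaternion [x, y, z, w].
In Python, from bench import manip, effector, viewer gives the robot as it stands. Calls block until the motion is done:
- manip.move_pose(position, orientation): joint-space move of the TCP to a pose.
- manip.servo_line(position, ori=None, vel=0.15): straight line of the TCP; ori=None keeps the orientation; vel is the mean speed in m/s.
- manip.movej(angles): joint-space move.
- effector.open_jaws() and effector.close(f_grip=None): open the fingers fully, or close them until they stop; f_grip is the grip in N (None keeps the last).
- manip.sleep(seconds).
- manip.solve_ik(position, orientation): joint angles nearest the present ones, or None.
- viewer.get_image(name): name is "scene" or "top"; returns the picture (400x640x3 uint8, red, green, blue); there is no depth.
- viewer.get_calibration(name): a dict with "vfov" (degrees; the focal length in pixels is half the picture's height over the tangent of half this angle, whatever the lens; pixels are square), "cx", "cy" (the principal point, pixels), "dist_coeffs" ([k1, k2, p1, p2, k3] as OpenCV has them; the pictures are not rectified), "eye" and "attitude" of the camera in the world. Camera axes: x right, y down, z forward; pixel columns grow to the right and rows downward; lengths in m; the calibration is good to about 2 mm. A picture is of the moment at which its call begins. get_calibration takes no time and is no camera call.
A pose or a line that the arm cannot do raises manip.PlanningError and nothing moves.
- manip.hand_in(): hands the job in, once; it reports no verdict.
Readings, each from a call of its own:
- manip.current_clock(): time.
- manip.current_q(): joint angles.
- manip.current_joint_velocities(): joint speeds.
- manip.current_tau(): joint torques, N m.
- manip.current_tool_pos(): TCP position.
- manip.current_tcp_rot(): TCP orientation.
- manip.current_force(): force on the tool from outside, world axes, zero at the start.
- manip.current_wrist_torque(): the same for the moment, N m.
- manip.current_finger_gap(): finger opening in m.
Only numpy, scipy, OpenCV 4.12 (cv2) and the standard library are available. Lean on these libraries where they do the work, as an engineer would, in place of code of your own. Each camera call takes 0.05 s, during which the arm holds its last target.

### The job

Pick up the long cover plate with the two big holes (it has an upright rib to hold it by) and fit it over the two studs on the sloping deck of the clamp stand: the stud bar may be set a little up or down the slope, so slide the plate lightly over the stud tops until its holes drop over them. Then let it down flush on the deck and let go, without ramming the stand and leaving the square plate, the wrench, the white bottle and the nut box where they are.

Things in the scene. Friction and masses are not known exactly. Their poses are not given: they have to be found in the camera images.
- plate: Cover plate: bright steel, 80 (x) by 120 (y) by 6 mm, about 0.35 kg. Origin: centre of its underside, z up. Two 13.5 mm through holes at x 0, y -40 and +40 mm. At its centre an upright grip rib, 10 mm thick (x), 40 mm long (y), from the top face up to z = 46 mm. Starts flat on the table, rib up, at one of two plate places. The same after a half turn about z.
- blank: A bystander, not to be moved: a square blanking plate, 80 by 80 by 6 mm, with the same rib but only two small 9 mm holes near opposite corners. Origin at the centre of its underside. It starts flat on the table at the other plate place.
- stand: The fixed clamp stand: grey base plate 160 by 210 by 12 mm on the table, four posts, and the sloping deck on top. Origin at the centre of the base's underside; x points to the high side of the deck, z up.
- deck: Fixed aluminium deck of the stand, 160 (x) by 200 (y) mm, sloping 30 degrees, its face towards the robot. Origin: centre of its face, 85 mm above the table; x points up the slope, y level, z square out of the face. Two studs stand on it, nothing else. The plate belongs with its underside on the face, its x along deck x, either way round.
- bar_mid (a point): Point on the deck, 16 mm out from its origin (axes as the deck), midway between the stud tops IF the stud bar is at mid-travel. Studs: 10 mm diameter, along deck z, at deck y -40 and +40, tops 16 mm above the face, 1.5 mm tip chamfer. Both stand at one deck x between -12 and +12 mm, clamped stiffly there, different every time and not reported: feel or look for it.
- fluid: Bystander: white bottle, 64 mm across, 170 mm tall, beyond the stand. Origin at the centre of its underside.
- wrench: Bystander: wrench 140 mm long lying on the table along its x, between the stand and the plates. Origin under its middle.
- nutbox: Bystander: open grey box 100 by 80 by 35 mm with nuts, nearer the robot at the right of the stand. Origin at the centre of its underside.
Things that resemble listed ones, but are neither listed nor needed, are in the scene too. Leave any blue or brown look-alike of the plate alone.

How it is judged:
By the outcome, as a careful person would: the job done as asked, in the order asked, and still so for the second after the job is handed in, with the robot touching nothing.
It also fails if it takes over 48 s, if anything falls off the work surface, if the arm or the gripper's body presses on something with over 40 N, if the wrist force passes 120 N, or if a joint passes its speed limit or range.

## Working session

There is one attempt and no reset: what is moved stays moved. The work goes in short steps, each a Python script; the robot and the scene stay as the last script left them, time stands still between calls to the robot, and variables do not carry over. Pictures are saved under pics/ and viewed, and the job is handed in when it is done.

```bash
ls; mkdir -p pics; python3 - <<'E'
from bench import manip, effector, viewer
import cv2
for n in ("scene","top"):
    im=viewer.get_image(n); cv2.imwrite(f"pics/{n}0.png",im[:,:,::-1]); print(viewer.get_calibration(n))
print(manip.current_clock(),manip.grip_depth,manip.current_tcp_rot(),manip.current_force())
E
```

```text
pics
{'vfov': 57.66140780209462, 'cx': 320.86147947898695, 'cy': 200.05464540433084, 'dist_coeffs': array([-0.07523408,  0.        ,  0.        ,  0.        ,  0.        ]), 'eye': array([ 0.97270935, -0.3715122 ,  0.99587204]), 'attitude': array([ 0.87639638,  0.37718168, -0.11832339, -0.27506898])}
{'vfov': 53.46193594828492, 'cx': 315.1672651783477, 'cy': 200.05332765373674, 'dist_coeffs': array([-0.01343504,  0.        ,  0.        ,  0.        ,  0.        ]), 'eye': array([0.28065005, 0.08053048, 1.33225612]), 'attitude': array([-0.6951567 ,  0.71161713, -0.07354919,  0.07034725])}
0.1 0.0188 [ 8.35374566e-01 -5.49680445e-01 -7.15373697e-04 -4.80202059e-04] [ 0.06101873 -0.30512518 -0.41862233]
```

View pics/scene0.png

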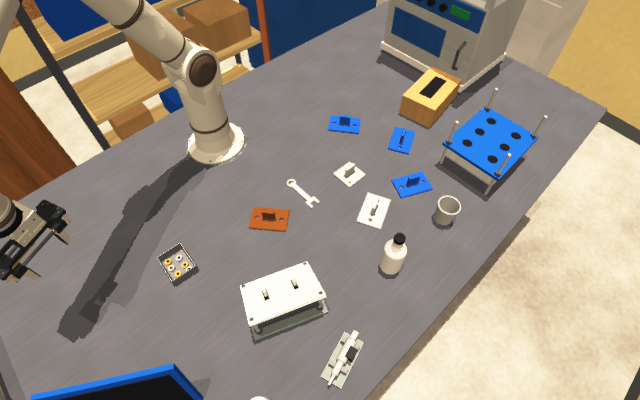

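View pics/top0.png

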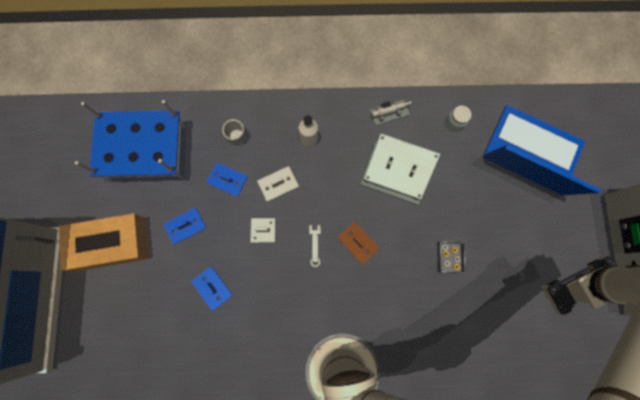

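```bash
cat > h.py <<'E'
import numpy as np, cv2
from scipy.spatial.transform import Rotation as R
from bench import manip, effector, viewer
def K(c):
    f=200/np.tan(np.radians(c['vfov'])/2); return np.array([[f,0,c['cx']],[0,f,c['cy']],[0,0,1]])
def rays(n,px):
    c=viewer.get_calibration(n); u=cv2.undistortPoints(np.array(px,float).reshape(-1,1,2),K(c),c['dist_coeffs'])[:,0]
    d=np.c_[u,np.ones(len(u))]@R.from_quat(c['attitude']).as_matrix().T
    return c['eye'],d/np.linalg.norm(d,axis=1)[:,None]
def onz(n,px,z):
    e,d=rays(n,px); return e+d*((z-e[2])/d[:,2])[:,None]
def onplane(n,px,p0,nn):
    e,d=rays(n,px); return e+d*(((p0-e)@nn)/(d@nn))[:,None]
def proj(n,P):
    c=viewer.get_calibration(n); Rm=R.from_quat(c['attitude']).as_matrix().T
    return cv2.projectPoints(np.array(P,float).reshape(-1,3),cv2.Rodrigues(Rm)[0],-Rm@c['eye'],K(c),c['dist_coeffs'])[0][:,0]
def tri(a,b):
    (e1,d1),(e2,d2)=rays("scene",a),rays("top",b); out=[]
    for u,v in zip(d1,d2):
        A=np.c_[u,-v]; s=np.linalg.lstsq(A,e2-e1,rcond=None)[0]; p,q=e1+s[0]*u,e2+s[1]*v
        out.append(np.r_[(p+q)/2,np.linalg.norm(p-q)])
    return np.array(out)
E
python3 - <<'E'
import cv2, numpy as np
s=cv2.imread("pics/scene0.png");t=cv2.imread("pics/top0.png")
def crop(im,x,y,w,h,k): return cv2.resize(im[y:y+h,x:x+w],None,fx=k,fy=k,interpolation=cv2.INTER_CUBIC)
a=crop(s,320,150,85,85,5);b=crop(t,240,155,70,85,5);
cv2.imwrite("pics/c1.png",np.hstack([a,b]))
a=crop(s,235,255,100,85,4);b=crop(t,355,128,90,85,4)
cv2.imwrite("pics/c2.png",np.hstack([a,b]))
from h import *
# corners of bright contours
for n,im,boxes in (("scene",s,[(355,190,395,230),(330,160,368,188),(236,258,332,340)]),("top",t,[(250,160,305,205),(245,212,280,248),(355,128,445,205)])):
    for x0,y0,x1,y1 in boxes:
        g=im[y0:y1,x0:x1].astype(int); m=((g.min(2)>135)).astype(np.uint8)
        cs,_=cv2.findContours(m,cv2.RETR_EXTERNAL,cv2.CHAIN_APPROX_NONE); c=max(cs,key=cv2.contourArea)
        r=cv2.minAreaRect(c); h=cv2.convexHull(c); ap=cv2.approxPolyDP(h,3,True)[:,0]+[x0,y0]
        print(n,np.array(r[0])+[x0,y0],r[1:],cv2.contourArea(c)); print(ap.tolist()); print(onz(n,ap,0.006).round(3).tolist())
E
```

```text
scene [375.14999962 205.54999638] ((27.828041076660156, 41.42583465576172), 18.434947967529297) 807.5
[[394, 190], [381, 228], [356, 220], [367, 192]]
[[0.613, 0.311, 0.006], [0.681, 0.166, 0.006], [0.606, 0.131, 0.006], [0.555, 0.238, 0.006]]
scene [349.15895653 173.2167654 ] ((21.61165428161621, 25.804960250854492), 53.746158599853516) 449.5
[[352, 160], [365, 175], [348, 186], [333, 172]]
[[0.422, 0.305, 0.006], [0.501, 0.288, 0.006], [0.493, 0.21, 0.006], [0.414, 0.216, 0.006]]
scene [282.23751068 292.52233124] ((53.98747253417969, 85.49655151367188), 79.42646789550781) 3234.5
[[313, 267], [326, 294], [328, 311], [245, 326], [240, 284], [304, 261]]
[[0.631, -0.08, 0.006], [0.717, -0.109, 0.006], [0.756, -0.139, 0.006], [0.632, -0.332, 0.006], [0.526, -0.269, 0.006], [0.598, -0.086, 0.006]]
top [277.26357651 183.11198997] ((22.403186798095703, 34.912818908691406), 64.65382385253906) 728.0
[[288, 167], [297, 186], [267, 200], [258, 181]]
[[0.674, 0.163, 0.006], [0.605, 0.132, 0.006], [0.559, 0.235, 0.006], [0.626, 0.266, 0.006]]
top [262.5 229.5] ((23.0, 23.0), 90.0) 524.0
[[274, 219], [273, 241], [251, 241], [253, 218]]
[[0.493, 0.212, 0.006], [0.418, 0.215, 0.006], [0.42, 0.289, 0.006], [0.498, 0.283, 0.006]]
top [401.61247253 165.9643631 ] ((63.42728042602539, 48.89186096191406), 19.29004669189453) 2892.5
[[439, 154], [420, 197], [365, 178], [381, 134]]
[[0.709, -0.366, 0.006], [0.557, -0.288, 0.006], [0.628, -0.103, 0.006], [0.788, -0.167, 0.006]]
```

View pics/c1.png

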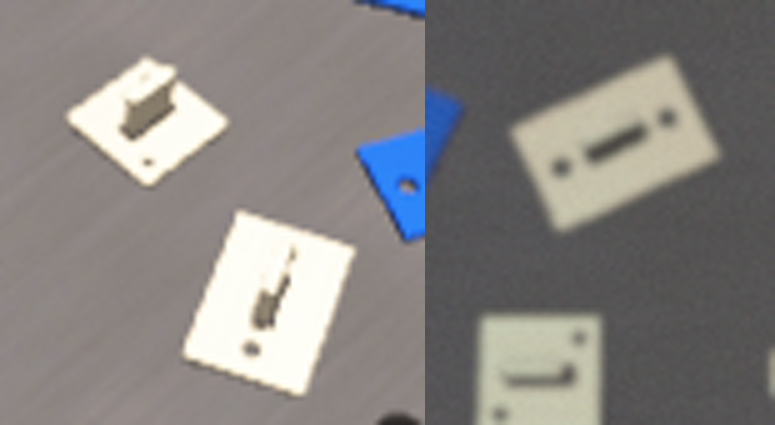

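View pics/c2.png

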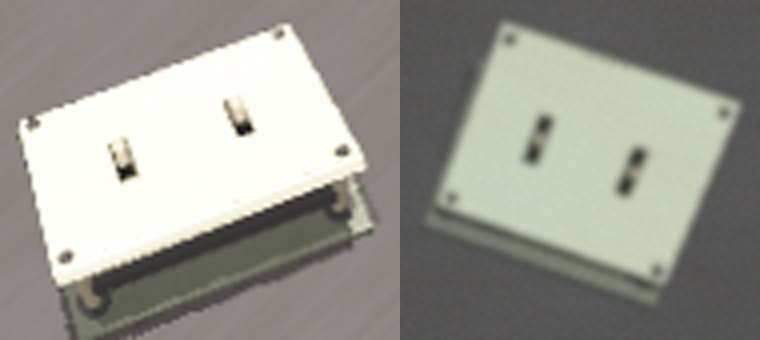

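The long bright plate is at scene (374,206) / top (277,183). Things it could be mistaken for are the square blank at scene (349,173), the blue ones at scene (344,124), (401,139) and (411,184), and the brown one at scene (269,218). The close crop confirms the choice: 120x80 proportions, two big holes on the centreline. The deck is at top (402,166), with studs at about (390,163) and (413,171). Next I measure the plate and the deck.

```bash
python3 - <<'E'
from h import *
S=[(240,286.7),(306,261.2),(327,296),(249,326)];T=[(420.5,199),(365,179.7),(381,133.5),(440,154)]
c=tri(S,T);print(c.round(4))
zs=[.045,.045,.125,.125]
ct=np.array([onz("top",[p],z)[0] for p,z in zip(T,zs)]);cs=np.array([onz("scene",[p],z)[0] for p,z in zip(S,zs)])
for q in (c[:,:3],ct,cs):
    yd=q[1]-q[0]+q[2]-q[3];xd=q[2]-q[1]+q[3]-q[0]
    print(q.mean(0).round(4),np.degrees(np.arctan2(yd[1],yd[0]))-90,np.degrees(np.arctan2(xd[1],xd[0])),np.linalg.norm(yd)/2,np.linalg.norm(xd)/2)
# screws
s=[(33,122),(280,34),(342,150),(65,258)];t=[(656,271),(451,198),(510,39),(723,112)]
s=[(a/4+235,b/4+255) for a,b in s];t=[((a-400)/4+355,b/4+128) for a,b in t]
d=tri(s,t);print(d.round(4)); print(d.mean(0))
q=d;yd=q[1]-q[0]+q[2]-q[3];xd=q[2]-q[1]+q[3]-q[0];print(np.degrees(np.arctan2(yd[1],yd[0]))-90,np.degrees(np.arctan2(xd[1],xd[0])),xd/2,yd/2)
# plate
S=[(394,190)];
im=cv2.imread("pics/top0.png").astype(int)
sc=[(236,212),(355,247),(303,395),(183,353)];tp=[(558,230),(512,130),(670,55),(721,155)]
sc=[(a/5+320,b/5+150) for a,b in sc];tp=[((a-425)/5+240,b/5+155) for a,b in tp]
for n,p in (("scene",sc),("top",tp)):
    q=onz(n,p,.006);print(n,q.round(4).tolist(),q.mean(0));L=q[2]-q[1]+q[3]-q[0];print(np.degrees(np.arctan2(L[1],L[0])),[np.linalg.norm(q[i]-q[i-1]).round(4) for i in range(4)])
hl=onz("top",[((562-425)/5+240,167/5+155),((668-425)/5+240,118/5+155)],.006);print("holes",hl,hl.mean(0),np.linalg.norm(hl[0]-hl[1]))
E
```

```text
[[ 0.5449 -0.2787  0.0359  0.0039]
 [ 0.6148 -0.0951  0.0418  0.0056]
 [ 0.7492 -0.1436  0.1169  0.0072]
 [ 0.6752 -0.3308  0.1147  0.0046]]
[ 0.646  -0.212   0.0773] -21.217634004849188 -20.81630460540191 0.19889893352535779 0.16117957332949817
[ 0.6423 -0.2123  0.085 ] -21.432111216879974 -20.929249418461456 0.1962111526787985 0.16065485235525162
[ 0.6502 -0.2109  0.085 ] -20.80164338346978 -20.717326360830466 0.1983465774480204 0.1629598927140597
[[ 0.5536 -0.2712  0.0479  0.0039]
 [ 0.6205 -0.1038  0.0481  0.0056]
 [ 0.7329 -0.1484  0.1191  0.0042]
 [ 0.6676 -0.3165  0.117   0.0028]]
[ 0.64364572 -0.20997042  0.08302568  0.00411732]
-21.499679619667504 -21.67385591877625 [ 0.11319676 -0.04498664  0.07003377 -0.00123204] [0.06607897 0.16775399 0.00111708 0.00149492]
scene [[0.5569, 0.2375, 0.006], [0.6311, 0.274, 0.006], [0.6825, 0.1627, 0.006], [0.6089, 0.1303, 0.006]] [0.61984204 0.20114076 0.006     ]
-64.65287362941164 [np.float64(0.1192), np.float64(0.0827), np.float64(0.1226), np.float64(0.0804)]
top [[0.5553, 0.2368, 0.006], [0.6263, 0.2686, 0.006], [0.6775, 0.1592, 0.006], [0.6053, 0.1249, 0.006]] [0.61610984 0.19736323 0.006     ]
-65.42061314357045 [np.float64(0.1226), np.float64(0.0778), np.float64(0.1208), np.float64(0.08)]
holes [[0.59934634 0.23410165 0.006     ]
 [0.63238499 0.16103587 0.006     ]] [0.61586567 0.19756876 0.006     ] 0.08018828619363981
```

```bash
cat >> h.py <<'E'
def quad(n,im,box,thr,k=8,chan=None):
    x0,y0,x1,y1=box; g=im[y0:y1,x0:x1].astype(np.uint8); g=g.min(2)
    g=cv2.resize(g,None,fx=k,fy=k,interpolation=cv2.INTER_LINEAR)
    m=(g>thr).astype(np.uint8); cs,_=cv2.findContours(m,cv2.RETR_EXTERNAL,cv2.CHAIN_APPROX_NONE); c=max(cs,key=cv2.contourArea)
    h=cv2.convexHull(c); e=0.01*cv2.arcLength(h,True)
    ap=cv2.approxPolyDP(h,e,True)
    while len(ap)>4: e*=1.1; ap=cv2.approxPolyDP(h,e,True)
    ap=ap[:,0].astype(float); P=c[:,0].astype(float); L=[]
    for i in range(4):
        a,b=ap[i],ap[(i+1)%4]; d=(b-a)/np.linalg.norm(b-a); t=(P-a)@d/np.linalg.norm(b-a); o=np.abs((P-a)@np.array([-d[1],d[0]]))
        L.append(cv2.fitLine(P[(t>.1)&(t<.9)&(o<k*1.5)].astype(np.float32),cv2.DIST_HUBER,0,.01,.01).ravel())
    q=[]
    for i in range(4):
        v,w=L[i-1],L[i]; s=np.linalg.solve(np.c_[v[:2],-w[:2]],w[2:]-v[2:]); q.append(v[2:]+s[0]*v[:2])
    return (np.array(q)+.5)/k-.5+[x0,y0]
E
python3 - <<'E'
from h import *
s=cv2.imread("pics/scene0.png");t=cv2.imread("pics/top0.png")
for n,im,box in (("scene",s,(352,190,398,232)),("top",t,(250,160,305,207))):
  for th in (130,170):
    q=onz(n,quad(n,im,box,th),.006);print(n,th,q.mean(0).round(4),[np.linalg.norm(q[i]-q[i-1]).round(4) for i in range(4)],[np.degrees(np.arctan2(*(q[i]-q[i-1])[1::-1])).round(1) for i in range(4)])
for n,im,box,ths in (("top",t,(355,128,445,205),(140,160,180)),("scene",s,(236,255,332,336),(170,200,225,240))):
  for th in ths:
    try: q=quad(n,im,box,th);print(n,th,q.round(2).tolist())
    except Exception as e: print(th,e)
def crop(im,x,y,w,h,k): return cv2.resize(im[y:y+h,x:x+w],None,fx=k,fy=k,interpolation=cv2.INTER_CUBIC)
cv2.imwrite("pics/c3.png",np.hstack([crop(s,255,270,50,36,8)[:288],crop(t,380,150,46,36,8)]))
E
```

```text
scene 130 [0.6145 0.1906 0.006 ] [np.float64(0.15), np.float64(0.1828), np.float64(0.0912), np.float64(0.1401)] [np.float64(58.4), np.float64(-65.7), np.float64(-132.9), np.float64(131.0)]
scene 170 [0.6178 0.2015 0.006 ] [np.float64(0.1228), np.float64(0.0822), np.float64(0.1237), np.float64(0.0822)] [np.float64(115.0), np.float64(25.2), np.float64(-65.0), np.float64(-155.4)]
top 130 [0.6175 0.1996 0.006 ] [np.float64(0.1202), np.float64(0.0793), np.float64(0.12), np.float64(0.0802)] [np.float64(-65.3), np.float64(-155.1), np.float64(115.1), np.float64(25.1)]
top 170 [0.5843 0.2175 0.006 ] [np.float64(0.0346), np.float64(0.0609), np.float64(0.0221), np.float64(0.0259)] [np.float64(-88.6), np.float64(120.6), np.float64(17.1), np.float64(-69.6)]
top 140 [[380.4, 133.35], [439.72, 153.51], [420.62, 198.02], [363.48, 178.45]]
top 160 [[380.89, 133.17], [436.9, 153.25], [420.86, 197.87], [364.77, 178.23]]
top 180 [[379.41, 140.07], [433.66, 151.72], [420.75, 197.45], [366.98, 178.02]]
scene 170 [[306.81, 260.11], [327.0, 296.23], [248.51, 326.48], [238.98, 285.1]]
scene 200 [[306.59, 260.58], [326.41, 296.13], [248.69, 325.89], [239.34, 285.31]]
scene 225 [[306.32, 261.03], [325.23, 294.77], [248.84, 325.42], [239.73, 285.51]]
scene 240 [[306.33, 261.88], [324.38, 294.17], [248.81, 323.96], [239.94, 285.61]]
```

View pics/c3.png

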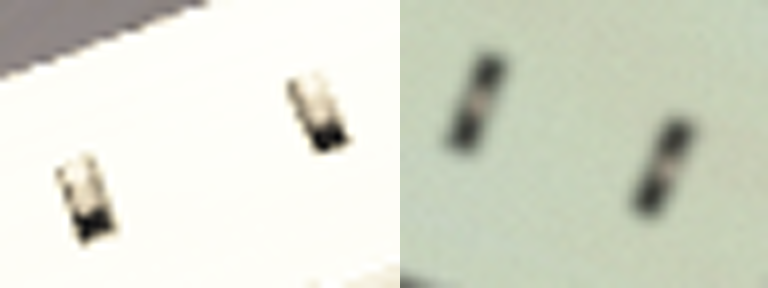

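```bash
cat > deck.py <<'E'
from h import *
def frame(c,yaw):
    Rz=R.from_euler('z',yaw,degrees=True); return c,(Rz*R.from_euler('y',-30,degrees=True)).as_matrix()
if __name__=="__main__":
    T=np.array([[420.62,198.02],[364.5,178.3],[380.7,133.25],[439.4,153.5]]);S=np.array([[239.34,285.3],[306.6,260.6],[326.4,296.13],[248.7,325.9]])
    zs=[.045,.045,.125,.125]
    for n,P in (("top",T),("scene",S)):
        q=np.array([onz(n,[p],z)[0] for p,z in zip(P,zs)]);yd=q[1]-q[0]+q[2]-q[3];xd=q[2]-q[1]+q[3]-q[0]
        print(n,q.mean(0).round(4),np.degrees(np.arctan2(yd[1],yd[0]))-90,np.degrees(np.arctan2(xd[1],xd[0])),np.linalg.norm(yd)/2,np.linalg.norm(xd)/2)
    c,M=frame(np.array([.6455,-.2105,.085]),-21.2); n=M[:,2]
    f=lambda L:[((a-400+.5)/8-.5+380,(b+.5)/8-.5+150) for a,b in L]
    loc=lambda nm,p,h:((onplane(nm,p,c+h*n,n)-c)@M*1000).round(1)
    print("slot ends",loc("top",f([(490,58),(463,148),(681,122),(648,212)]),0).tolist())
    print("stud",loc("top",f([(479,105),(668,166)]),.010).tolist())
    g=lambda L:[((a+.5)/8-.5+255,(b+.5)/8-.5+270) for a,b in L]
    print("scene low ends slot/upper stud", loc("scene",g([(95,228),(330,137)]),0).tolist(), loc("scene",g([(78,165),(312,82)]),.016).tolist())
    print("bar_mid px scene x=-12,0,12", [ (proj("scene",(c+M@[x,y,.016]))[0]).round(1).tolist() for x in (-.012,0,.012) for y in (-.04,.04)])
    print(M.round(3).tolist())
E
python3 deck.py
```

```text
top [ 0.645  -0.2114  0.085 ] -21.465195983074864 -20.97526582364578 0.19692155819521975 0.1580970626416162
scene [ 0.6486 -0.2104  0.085 ] -21.344007093554268 -21.46945899105818 0.19933005751254912 0.16513633013538295
slot ends [[18.0, 40.7, -0.0], [-20.7, 37.9, -0.0], [18.6, -40.5, 0.0], [-20.8, -41.8, 0.0]]
stud [[0.2, 38.9, 10.0], [1.7, -40.9, 10.0]]
scene low ends slot/upper stud [[13.5, -39.0, -0.0], [12.5, 41.7, -0.0]] [[0.4, -37.6, 16.0], [2.6, 42.0, 16.0]]
bar_mid px scene x=-12,0,12 [[262.5, 287.7], [291.4, 277.0], [263.4, 290.4], [292.6, 279.5], [264.3, 293.2], [293.8, 282.1]]
[[0.807, 0.362, -0.466], [-0.313, 0.932, 0.181], [0.5, 0.0, 0.866]]
```

```bash
cat >> h.py <<'E'
P0=np.array([.6177,.2005,0.]); PY=25.0
C=np.array([.6450,-.2112,.085]); DY=-21.3
M=(R.from_euler('z',DY,degrees=True)*R.from_euler('y',-30,degrees=True)).as_matrix()
F=np.diag([1,-1,-1.])
def qt(Mp,flip): return R.from_matrix(Mp@F@(np.diag([-1,-1,1.]) if flip else np.eye(3))).as_quat()
def qgrasp(fl): return qt(R.from_euler('z',PY,degrees=True).as_matrix(),fl)
def qplace(fl): return qt(M,fl)
GZ=.010
def dpos(x,y,h): return C+M@np.array([x,y,h+GZ])   # TCP for plate underside centre at deck (x,y,h)
def wrench(n=5,dt=.02):
    f=[]
    for _ in range(n): f.append(np.r_[manip.current_force(),manip.current_wrist_torque()]); manip.sleep(dt)
    return np.mean(f,0)
E
python3 - <<'E'
from h import *
for fl in (0,1):
    print(fl,manip.solve_ik(P0+[0,0,.28],qgrasp(fl)),manip.solve_ik(P0+[0,0,.01],qgrasp(fl)))
    print(manip.solve_ik(dpos(0,0,.1),qplace(fl)),manip.solve_ik(dpos(0,0,0),qplace(fl)))
    print(manip.solve_ik(dpos(0,0,.2),qgrasp(fl)))
E
```

```text
0 [ 0.41753204  0.77764484 -1.30225225  1.47512767  0.74933731  1.45328886
 -0.45702467] [ 0.11564464  0.84442747 -0.68001866  1.66959294  0.66170014  0.87111627
 -0.40579334]
[ 0.78603828  0.29558038 -0.63415431  2.13184358  0.82200733  0.34358769
 -0.87687088] [ 0.60095974  0.50514952 -0.43269646  2.06773782  1.29713567  0.26405211
 -1.31818013]
[ 1.02551137  0.47599108 -1.02334244  1.68895058  0.42936957  1.22215293
  0.33705352]
1 [-1.08264138  0.68208647  1.16432197  1.52935769 -0.63498594  1.35218207
 -2.56495609] [-0.80288448  0.83330708  0.6457452   1.70471327 -0.6487197   0.82899411
 -2.56576834]
[-0.56342638  0.34863973  0.92690585  2.17124018 -0.8019076   0.30846781
 -2.53739975] [-0.30117217  0.56061375  0.66949933  2.09656318 -1.38665969  0.25387241
 -2.0029548 ]
[ 0.60502694  0.32470828 -0.43022068  1.70185742  0.14650404  1.14688317
 -2.5710886 ]
```

```bash
python3 - <<'E'
from h import *
manip.move_pose(P0+[0,0,.20],qgrasp(0)); print(manip.current_clock(),manip.current_q().round(2))
print(wrench().round(2))
im=viewer.get_image("top");cv2.imwrite("pics/t1.png",im[:,:,::-1]);im2=viewer.get_image("scene");cv2.imwrite("pics/j1.png",np.vstack([im[100:300,150:450],im2[100:300,250:550]])[:,:,::-1])
E
```

```text
3.1667 [ 0.37  0.78 -1.14  1.56  0.73  1.28 -0.45]
[ 0.09 -0.15  0.09  0.03 -0.13 -0.01]
```

View pics/j1.png

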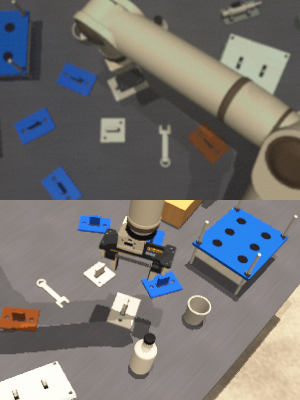

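```bash
python3 - <<'E'
from h import *
manip.servo_line(P0+[0,0,.03],vel=.12)
manip.servo_line(P0+[0,0,GZ],vel=.05); print(manip.current_tool_pos(),wrench(3).round(2))
effector.close(60); print(manip.current_finger_gap(),manip.current_tool_pos(),wrench(3).round(2))
manip.servo_line(P0+[0,0,.03],vel=.08); manip.sleep(.1);print(manip.current_finger_gap(),wrench(5).round(2))
im2=viewer.get_image("scene");cv2.imwrite("pics/j2.png",cv2.resize(im2[130:260,300:480],None,fx=4,fy=4)[:,:,::-1])
manip.servo_line(P0+[0,0,.25],vel=.2); print(manip.current_clock())
E
```

```text
[0.61740426 0.2005654  0.00961184] [-0.45  0.06  0.03  0.02 -0.13  0.02]
0.009751083585529893 [0.61751122 0.20040566 0.00998371] [-1.59 -0.59  0.87 -0.09  0.02 -0.01]
0.009831316417258635 [-0.27  0.05 -2.77 -0.01 -0.12  0.  ]
8.6917
```

View pics/j2.png

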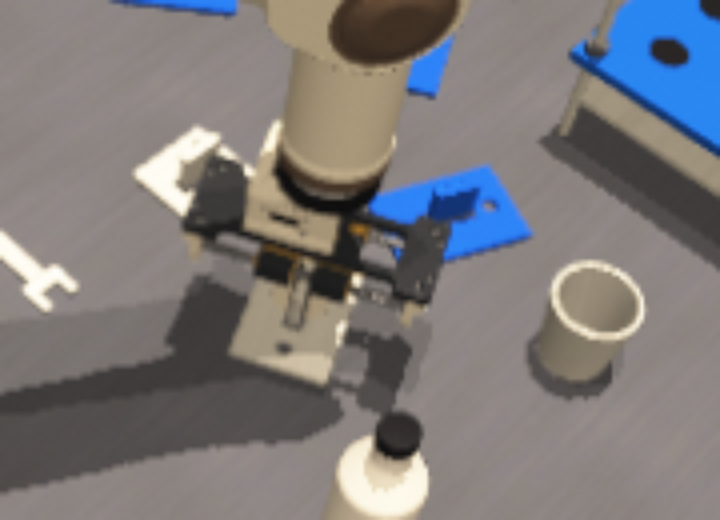

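```bash
python3 - <<'E'
from h import *
manip.move_pose(dpos(-.006,0,.15),qplace(0)); print(manip.current_clock(),manip.current_q().round(2))
manip.servo_line(dpos(-.006,0,.04),vel=.12); manip.sleep(.2)
print(manip.current_clock(),manip.current_finger_gap(),(manip.current_tool_pos()-dpos(-.006,0,.04)).round(4),R.from_matrix(R.from_quat(manip.current_tcp_rot()).as_matrix()@R.from_quat(qplace(0)).as_matrix().T).magnitude())
w=wrench(); print(w.round(2)); np.save("w0.npy",w)
im=viewer.get_image("top");im2=viewer.get_image("scene");np.savez("im3.npz",top=im,scene=im2);cv2.imwrite("pics/j3.png",np.hstack([cv2.resize(im[120:220,350:450],None,fx=4,fy=4,interpolation=2),cv2.resize(im2[240:340,230:330],None,fx=4,fy=4,interpolation=2)])[:,:,::-1])
E
```

```text
10.1167 [ 1.23  0.28 -1.14  2.15  0.84  0.47 -0.87]
11.3833 0.009717168043755529 [ 0.0001 -0.0002  0.0007] 0.001024449549724834
[-0.16  0.22 -3.18  0.32  0.82 -0.02]
```

View pics/j3.png

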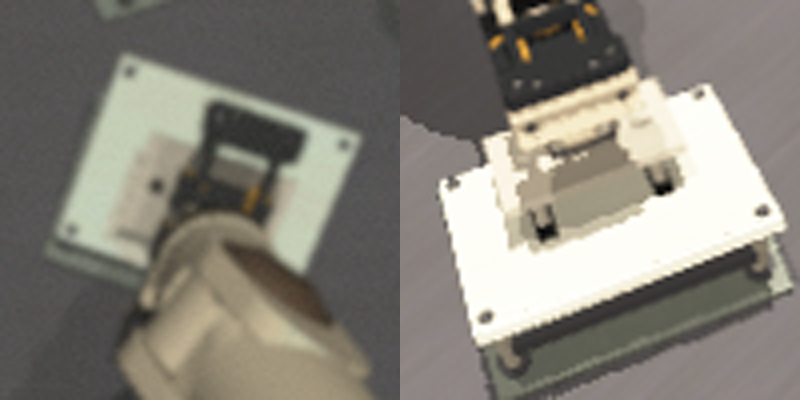

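```bash
python3 - <<'E'
from h import *
z=np.load("im3.npz");g=z['top'][158:176,380:398].astype(float).mean(2)
w=np.clip(np.median(g)-25-g,0,None);yy,xx=np.mgrid[158:176,380:398];
m=(np.hypot(xx-388.4,yy-166.4)<4);w*=m;print(w.sum(),g.min(),np.median(g))
p=[(w*xx).sum()/w.sum(),(w*yy).sum()/w.sum()];print(p)
for h in (.040,.046): print(((onplane("top",[p],C+h*M[:,2],M[:,2])-C)@M*1000).round(1))
# stud re-measure in C frame
f=lambda L:[((a-400+.5)/8-.5+380,(b+.5)/8-.5+150) for a,b in L]
for h,L in((0,[(490,58),(463,148),(681,122),(648,212)]),(.010,[(479,105),(668,166)])): print(((onplane("top",f(L),C+h*M[:,2],M[:,2])-C)@M*1000).round(1).tolist())
E
```

```text
398.33333333333337 45.0 150.0
[np.float64(389.02845188284516), np.float64(166.23012552301253)]
[[-5.3 39.2 40. ]]
[[-4.2 39.7 46. ]]
[[18.1, 41.6, -0.0], [-20.5, 38.7, 0.0], [18.8, -39.6, 0.0], [-20.5, -41.0, 0.0]]
[[0.3, 39.7, 10.0], [1.9, -40.0, 10.0]]
```

```bash
cat > search.py <<'E'
from h import *
w0=np.load("w0.npy")
def rd(n=2):
    d=wrench(n,.01)-w0; return np.r_[M.T@d[:3],M.T@d[3:]]
def state():
    return (M.T@(manip.current_tool_pos()-C)-[0,0,GZ])*1000
E
python3 - <<'E'
from search import *
x,y,h=-.006,.0003,.020
manip.servo_line(dpos(x,y,h),vel=.06)
t0=manip.current_clock()
while h>.012:
    h-=.0005; manip.servo_line(dpos(x,y,h),vel=.02); f=rd()
    if f[2]>4: break
print("contact",h,state().round(2),f.round(2),manip.current_clock()-t0)
if h<=.012: raise SystemExit
k=0
while x<.010 and manip.current_clock()<30:
    x+=.001; manip.servo_line(dpos(x,y,h),vel=.02); f=rd()
    print(round(x*1000,1),round(h*1000,2),state().round(2),f.round(1))
    n=0
    while f[2]<3 and n<6 and h>.0115:
        h-=.0005; n+=1; manip.servo_line(dpos(x,y,h),vel=.02); f=rd()
    if f[2]>10: h+=.0004
    if np.abs(f[:3]).max()>25: print("high",f);break
    if state()[2]<13.3: print("dropped",h,state().round(2),f.round(2)); break
print(x,h,manip.current_clock())
E
```

```text
contact 0.016499999999999997 [-5.95  0.41 16.93] [-1.11 -0.26  9.16 -0.18  0.25 -0.02] 1.8666999999999998
-5.0 16.5 [-5.89  0.35 16.9 ] [-2.8 -1.4 10.7 -0.2  0.6 -0. ]
-4.0 16.9 [-4.59  0.35 16.93] [-2.2 -0.5  5.7 -0.1  0.5  0. ]
-3.0 16.9 [-4.46  0.32 16.86] [-3.8 -0.2  8.  -0.1  0.9  0. ]
-2.0 16.9 [-4.4   0.31 16.82] [-5.  -0.1  9.1 -0.1  1.2 -0. ]
-1.0 16.9 [-4.17  0.36 16.76] [-6.7 -0.3 10.6 -0.1  1.6 -0. ]
0.0 17.3 [ 0.74  0.23 17.2 ] [ 0.2 -0.4 -0.6 -0.  -0.1  0. ]
1.0 14.3 [ 1.17  0.28 14.32] [ 0.  -0.7  0.1 -0.   0.   0. ]
dropped 0.011299999999999994 [ 0.98  0.32 11.27] [ 0.08 -1.31  0.01 -0.   -0.02 -0.01]
0.001 0.011299999999999994 18.9833
```

```bash
python3 - <<'E'
from search import *
x,y,h=.001,.0003,.0113
while h>-.0015 and manip.current_clock()<32:
    h-=.001; manip.servo_line(dpos(x,y,h),vel=.02); f=rd()
    if abs(f[0])>2: x+=np.sign(f[0])*.0004
    if abs(f[1])>2: y+=np.sign(f[1])*.0004
    print(round(h*1000,1),state().round(2),f.round(1))
    if f[2]>8: break
print(x,y,manip.current_clock(),manip.current_finger_gap())
im=viewer.get_image("top");im2=viewer.get_image("scene");cv2.imwrite("pics/j4.png",np.hstack([cv2.resize(im[120:220,350:450],None,fx=4,fy=4,interpolation=2),cv2.resize(im2[240:340,230:330],None,fx=4,fy=4,interpolation=2)])[:,:,::-1])
E
```

```text
10.3 [ 0.94  0.33 10.24] [ 0.7 -0.2 -0.6  0.  -0.  -0. ]
9.3 [0.94 0.28 9.24] [ 1.  -0.7  0.7  0.  -0.   0. ]
8.3 [0.95 0.3  8.25] [ 0.1 -0.3 -0.7  0.  -0.   0. ]
7.3 [0.94 0.29 7.26] [ 0.   0.1  0.4  0.  -0.  -0. ]
6.3 [0.94 0.32 6.25] [ 0.4 -0.   0.4  0.1 -0.1  0. ]
5.3 [0.97 0.3  5.25] [ 0.2  0.1  0.2  0.  -0.   0. ]
4.3 [0.98 0.29 4.25] [ 0.9 -0.2 -0.1  0.   0.   0. ]
3.3 [0.93 0.3  3.24] [ 0.7 -0.5 -0.   0.  -0.   0. ]
2.3 [0.92 0.32 2.24] [ 0.6 -0.4 -0.1  0.  -0.  -0. ]
1.3 [0.97 0.3  1.26] [-0.2  0.   0.4  0.  -0.   0. ]
0.3 [1.03 0.31 1.09] [-1.7 -1.6 13.3 -0.2  0.4 -0. ]
0.001 0.0003 21.9167 0.009576474093346287
```

View pics/j4.png

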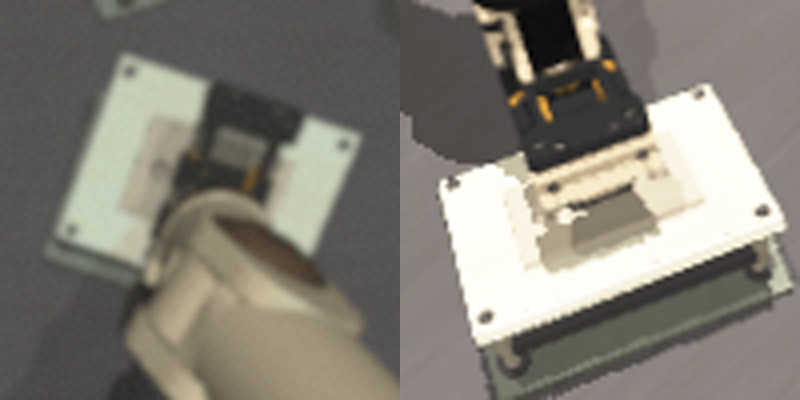

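```bash
python3 - <<'E'
from search import *
manip.servo_line(dpos(.001,.0003,.0006),vel=.02); f=rd(4);print(state().round(2),f.round(2))
effector.open_jaws(); manip.sleep(.1); print(manip.current_finger_gap(),rd().round(2))
manip.servo_line(dpos(.001,.0003,.13),vel=.12); print(manip.current_clock(),rd().round(2))
manip.move_pose([.40,-.45,.35],qgrasp(0)) if manip.solve_ik([.40,-.45,.35],qgrasp(0)) is not None else print("noik")
print(manip.current_clock())
im=viewer.get_image("top");im2=viewer.get_image("scene");cv2.imwrite("pics/j5.png",np.hstack([cv2.resize(im[120:220,350:450],None,fx=4,fy=4,interpolation=2),cv2.resize(im2[240:340,230:330],None,fx=4,fy=4,interpolation=2)])[:,:,::-1]);cv2.imwrite("pics/s5.png",im2[:,:,::-1]);cv2.imwrite("pics/t5.png",im[:,:,::-1])
E
```

```text
[1.   0.34 1.1 ] [-1.41 -0.69 11.21 -0.25  0.35  0.  ]
0.09169642184096219 [ 1.97  0.34  2.79  0.04 -0.33  0.  ]
24.9833 [ 1.52 -0.31  2.41  0.   -0.36  0.01]
26.475
```

View pics/j5.png

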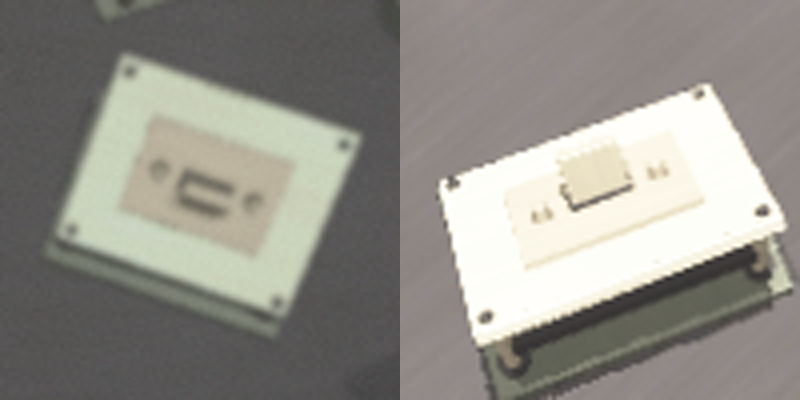

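View pics/s5.png

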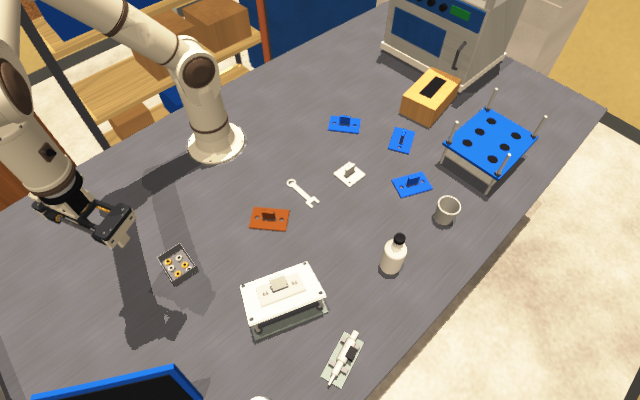

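The plate sits flat at scene (282,291), with both studs showing in its holes. The wrench, bottle, blank and box look where they were, so I'm handing in after a quick difference check.

```bash
python3 - <<'E'
from h import *
a=cv2.imread("pics/scene0.png").astype(int);b=cv2.imread("pics/s5.png").astype(int)
for n,(x0,y0,x1,y1) in dict(wrench=(284,176,322,210),bottle=(378,232,410,276),blank=(331,158,368,188),box=(156,242,200,284)).items():
    print(n,(np.abs(a-b)[y0:y1,x0:x1].max(2)>40).sum())
manip.hand_in(); print(manip.current_clock())
E
```

```text
wrench 0
bottle 0
blank 0
box 0
the job is handed in; nothing more can be done
the job is handed in; nothing more can be done
```

The long cover plate is on the sloping deck with both studs through its holes, released and handed in at about 26.5 s of the 48 s allowed.

- **Pick and fit:** I gripped the plate by its rib and slid it lightly up the slope over the stud tops. The holes dropped over the studs at about +1 mm on deck x. The highest force I read while sliding, lowering and letting go was about 13 N.
- **Flush check:** The hand stopped 15.8 mm lower on the deck than on the stud tops, which matches the 16 mm studs. The final pictures show the plate flat and parallel to the deck, with both studs visible in its holes.
- **Bystanders:** The before and after pictures show no change at the wrench, bottle, square plate or nut box.
- **Disagreements:** The hand's height read about 1 mm high at both contacts, probably a small offset in the grip. The plate also stuck on the stud tops for about 4 mm before slipping forward and dropping in, still under light force. The two cameras differed by 1–3 mm on positions.

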